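# Start two thumbscrews and find the crossed one

### The job

Do up the thumbscrews on the recorder's drive cover, first the left as the robot sees it, then the right: one of them is cross-threaded, but nobody noted which. Start each one gently clockwise by feel; the one that runs freely, tighten until it is snug and leave it so, but the one that resists within the first part of a turn, stop at once before its thread is damaged, back it out until its wing lines up with the red start marks again, and leave it for repair. Leave everything else on the counter alone.

Things in the scene. Friction and masses are not known exactly. Their poses are not given: they have to be found in the camera images.
- recorder: Black video recorder, fixed to the counter, 190 (x) x 250 (y) x 60 mm; origin mid underside, z up, x away from the robot at yaw 0. The aluminium drive cover on top has two thumbscrews, 70 mm left (+y) and 70 mm right (-y) of the middle, 35 mm towards -x, each in a grey collar 42 mm across, tops 74 mm above the counter. One thread is crossed, nothing shows which.
- cover (a point): Middle of the drive cover, 64 mm above the counter. Both threads feel alike: from where one binds or is home, clockwise turning meets 0.5 N m per rad more; let go, the screw winds back until its drag holds it. Stop when torque has climbed 0.1 N m over the free running value; 0.27 N m (0.54 rad too far) damages the thread. At standstill the drag can read anything from -0.06 to +0.06 N m.
- screw_left (a joint): Left (+y) captive thumbscrew. Angle turned, rad, clockwise from above (tightening) positive; 0 = wing in line with the two red start marks on the cover; range -1.5 to 3.6. Drag 0.06 N m throughout. It does not visibly sink. If crossed it runs freely only to somewhere in 0.45-0.85 rad, then binds; if sound, to somewhere in 1.7-2.6 rad, then it is home.
- screw_right (a joint): Right (-y) captive thumbscrew. Angle turned, rad, clockwise from above (tightening) positive; 0 = wing in line with the two red start marks on the cover; range -1.5 to 3.6. Drag 0.06 N m throughout. It does not visibly sink. If crossed it runs freely only to somewhere in 0.45-0.85 rad, then binds; if sound, to somewhere in 1.7-2.6 rad, then it is home.
- grip_left (a point): Grip point: middle of the left screw's orange wing, on its vertical axis, 93 mm above the counter. Wing 42 mm long, 12 thick, 26 tall, upright on a 32 mm steel disc 6 thick; the point is 13 mm below the wing's top and 13 above the disc. x: along the wing (turns with the screw), y: across its thickness, z: up. Pinch it from above across the thickness.
- grip_right (a point): Grip point: middle of the right screw's orange wing, on its vertical axis, 93 mm above the counter. Wing 42 mm long, 12 thick, 26 tall, upright on a 32 mm steel disc 6 thick; the point is 13 mm below the wing's top and 13 above the disc. x: along the wing (turns with the screw), y: across its thickness, z: up. Pinch it from above across the thickness.
- drive: Bystander: loose spare hard drive, steel, 147 x 102 x 26 mm; origin at the middle of its underside. Leave it where it is.
- screwdriver: Bystander: loose screwdriver with a red handle, 190 mm long, lying on the counter; x axis along it. Leave it where it is.
- mouse: Bystander: loose black computer mouse, 105 x 60 x 36 mm; origin at the middle of its underside. Leave it where it is.
- tape: Bystander: loose yellow roll, 90 across, lying flat, height 24 mm; origin at the middle of its underside. Leave it where it is.
- screw_tray: Bystander: loose empty blue two-part tray, 100 x 140 x 30 mm; origin at the middle of its underside. Leave it where it is.
- mug: Bystander: loose white mug, 80 across, height 95 mm; origin at the middle of its underside. Leave it where it is.

How it is judged:
On the way, in this order (a step that is already met when the one before it is completed fails the run):
1. the left screw is turned until its thread resists (early if crossed, else snug) (contact force between thread_left and anything else above 2 N), for 0.1 s.
2. the right screw is then turned until its thread resists (contact force between thread_right and anything else above 2 N), for 0.1 s.
At the end, for the whole second after the job is handed in: The sound screw is snug (turned more than 1.6 rad, its thread still loaded with 2 N or more, about 0.03 N m), and the crossed one is back at its start marks (between -0.35 and 0.25 rad) ((((value of joint screw_left above 1.6 rad and contact force between thread_left and anything else above 2 N) and value of joint screw_right between -0.35 and 0.25 rad) or ((value of joint screw_right above 1.6 rad and contact force between thread_right and anything else above 2 N) and value of joint screw_left between -0.35 and 0.25 rad))); the robot touches nothing.
It fails at once if a thread is damaged: the load on either thread passes 18 N (0.27 N m) (contact force between any of thread_left, thread_right and anything else above 18 N).
It fails at once if a bystander is moved more than 30 mm (distance of any of drive, screwdriver, mouse, tape, screw_tray, mug from where it was at the start of the episode above 0.03 m).
It also fails if it takes over 70 s, if anything falls off the work surface, if the arm or the gripper's body presses on something with over 40 N, if the wrist force passes 120 N, or if a joint passes its speed limit or range.

### The arm

A 6-joint arm with a two-finger parallel gripper is mounted at the origin on the work surface. World frame = base frame: x ahead of the robot, y to its left, z up, the work surface at z = 0. Lengths are in m, angles in rad, forces in N, time in s.
With the tool pointing down it reaches from about 0.3 to 0.875 m from the base axis. Payload 6.4 kg.
Tool frame: the origin (TCP) lies midway between the tips of the shut fingers; the grasp point (between the pads) lies 19 mm behind it; z points along the fingers, y is the direction in which the jaws open and shut (so a half turn about z gives the same grasp; the last joint's range is limited). The gripper opens to 85 mm and grips with 20 to 120 N. Pads are 22 mm wide; open, the fingers measure 114 mm over their backs; the gripper's body (76 mm by 85 mm) begins 54 mm behind the grasp point. The pads swing forward as they close: fully open they stand 13 mm farther back than shut.
Start: joints at [1.081, 0.181, 1.607, -0, 1.354, -0.206], TCP at [0.161, 0.552, 0.231] pointing down, gripper open.
Joint ranges: [-2.99, 2.99], [-0.89, 2.07], [0.3, 2.58], [-1.14, 4.28], [0, 2.63], [-3.12, 3.12]. Speed limits (rad/s): [2.57, 2.57, 3.01, 3.14, 3.14, 3.14].

### API

Orientations are given as a unit quaternion [w, x, y, z].
In Python, from workcell import * gives the robot as it stands.
- The arm moves only by the tool send_rows, never from a script. Its arguments are lists of equal length, an entry for each row: "delta_pos": the shift along the tool's x, y, z in m, a list of three; "roll": the turn about the tool's z in degrees. In form: {"delta_pos": [[dx, dy, dz], ...], "roll": [roll, ...]}. A call has 1 to 12 rows; each row shifts and turns the commanded pose from where the row before left it, along the tool's axes as they then stand; what a row does not reach is not made up. A row lasts 1/12 s, in which the tool goes at most 41.7 mm and 7.16 degrees, less where a joint would pass 70% of its speed; a pose out of reach is approached as far as the arm can. A call is refused whole if a number of a shift passes 0.0417 or a number of a turn 7.16, either way. A call with a gripper value outside its range is refused whole. "claw" is the closure, from 0 (fully open) to 1 (shut), set as the call begins (left out, the last holds). The fingers move at their own pace and stop on an object; "force" is the grip in N (left out, the last holds). Time passes only in rows, so rows that do not move let the fingers close. It gives the time, the measured TCP pose, the force and the opening at its end, in the units of the state.
- get_state(): the state, without advancing time (a new reading comes with each control period).
- snapshot(name): name is "side" or "top" or "wrist"; returns a dict with "img" (420x560x3 uint8, blue, green, red), "depth" (420x560 float32, m along the optical axis (not along the pixel's ray), 0 where there is no reading), "fovy" (degrees; the focal length in pixels is half the picture's height over the tangent of half this angle, whatever the lens; pixels are square), "cx", "cy" (the principal point, pixels), "rvec" (rotation vector, rad) and "tvec" (3), from world to camera coordinates, as OpenCV has them; the wrist camera has in their place "tool_from_camera" (4x4, takes a point from camera to tool coordinates, whose origin is the TCP and whose axes are the flange's). Camera axes: x right, y down, z forward; pixel columns grow to the right and rows downward; lengths in m; the calibration is good to about 2 mm. A picture is of the moment at which its call begins: read the wrist's pose just before it.
- job_done(): hands the job in, once; it reports no verdict.
The state is a dict: "time_s": time; "q": joint angles; "joint_velocities": joint speeds; "effort": joint torques, N m; "tool_pos": TCP position; "tool_rot": TCP orientation; "wrist_force": force on the tool from outside, world axes, zero at the start; "ft_torque": the same for the moment, N m; "finger_gap": finger opening in m.
Only numpy, scipy, OpenCV 4.12 (cv2) and the standard library are available. Lean on these libraries where they do the work, as an engineer would, in place of code of your own. Each camera call takes 0.05 s, during which the arm holds its last target.

## Working session

There is one attempt and no reset: what is moved stays moved. The work goes in short steps, Python scripts to look and compute and a tool call to move; the robot and the scene stay as the last step left them, time stands still between calls to the robot, and variables do not carry over. Pictures are saved under pics/ and viewed, and the job is handed in when it is done.

Besides the shell and the picture viewer there is one more tool, called after ">>>" as name(argument=value, ...), one argument or row to a line, values as JSON. send_rows: Moves the arm, as the interface text tells. Its arguments: {"type":"object","properties":{"delta_pos":{"type":"array","items":{"type":"array","items":{"type":"number"}}},"roll":{"type":"array","items":{"type":"number"}},"claw":{"type":"number"},"force":{"type":"number"}},"required":["delta_pos","roll"]}

```bash
mkdir -p pics; ls; cat > h.py <<'E'
from workcell import *
import numpy as np, cv2
def cam(n):
    st=get_state(); s=snapshot(n); h,w=s['img'].shape[:2]
    f=h/2/np.tan(np.radians(s['fovy'])/2)
    if 'rvec' in s:
        R=cv2.Rodrigues(np.array(s['rvec'],float))[0]; t=np.array(s['tvec'],float).reshape(3)
        Rw=R.T; c=-R.T@t
    else:
        from scipy.spatial.transform import Rotation as Ro
        q=st['tool_rot']; Rt=Ro.from_quat([q[1],q[2],q[3],q[0]]).as_matrix()
        T=np.array(s['tool_from_camera']); Rw=Rt@T[:3,:3]; c=np.array(st['tool_pos'])+Rt@T[:3,3]
    return s,f,Rw,c
def ray(s,f,Rw,u,v): 
    d=Rw@np.array([(u-s['cx'])/f,(v-s['cy'])/f,1.]); return d
def onz(s,f,Rw,c,u,v,z):
    d=ray(s,f,Rw,u,v); return c+d*(z-c[2])/d[2]
E
python3 - <<'E'
from h import *
print(get_state())
for n in ['top','side','wrist']:
    s,f,R,c=cam(n); cv2.imwrite(f'pics/{n}0.png',s['img']); print(n,f,c,R[:,2])
E
```

```text
pics
{'time_s': 0.0, 'q': array([ 1.08070574e+00,  1.81544469e-01,  1.60798839e+00, -4.20038779e-06,
        1.35381195e+00, -2.06310001e-01]), 'joint_velocities': array([ 0.00076177, -0.00039437, -0.00015511, -0.00179089,  0.00042326,
       -0.00047459]), 'effort': array([ 2.20091468e-03, -4.44861495e+01, -3.51343024e+01, -1.04160174e-04,
        9.45159554e-03, -1.04602466e-05]), 'tool_pos': array([0.16071948, 0.55151203, 0.23039171]), 'tool_rot': array([-2.96995280e-04,  1.41414157e-01,  9.89950134e-01, -8.24200334e-04]), 'wrist_force': array([ 0.14177208, -0.29979885, -0.52049786]), 'ft_torque': array([ 0.02636082,  0.01881368, -0.05221826]), 'finger_gap': 0.08554437676340743}
top 494.7503927227203 [ 0.45557261 -0.03735907  1.17876742] [ 0.05289113  0.02121087 -0.99837499]
side 503.02888077144013 [ 0.16435477 -1.04022996  0.96209649] [ 0.24600971  0.73987427 -0.62615117]
wrist 315.04815486601643 [0.0795149  0.57505022 0.37225788] [ 0.31063891 -0.09150907 -0.94611287]
```

View pics/top0.png

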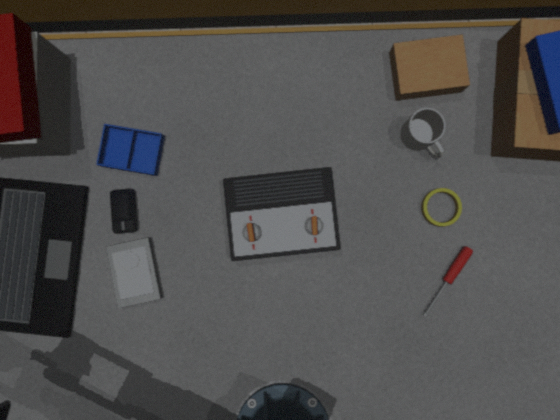

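View pics/side0.png

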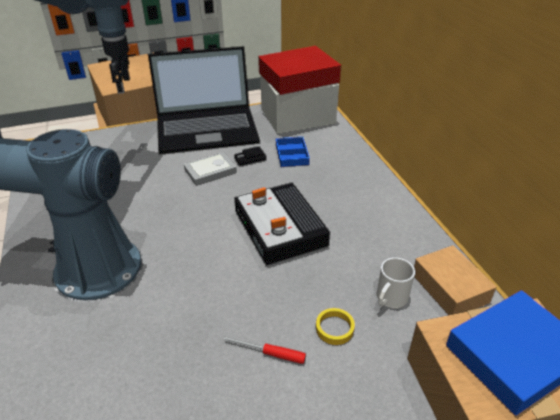

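View pics/wrist0.png

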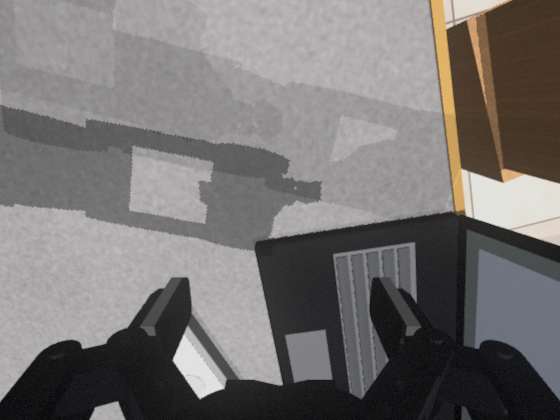

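The top view shows the recorder with orange wings at about (251,232) for the left screw and (314,226) for the right. In the side view they are at about (259,195) and (278,225). Next I measure both.

```bash
cat >> h.py <<'E'
def orange(img,box=None,hmin=6,hmax=18):
    hsv=cv2.cvtColor(img,cv2.COLOR_BGR2HSV)
    m=((hsv[...,0]>=hmin)&(hsv[...,0]<=hmax)&(hsv[...,1]>150)&(hsv[...,2]>70)).astype(np.uint8)
    if box: 
        b=np.zeros_like(m); b[box[1]:box[3],box[0]:box[2]]=1; m*=b
    return m
def blobs(m,amin=15):
    n,l,st,ce=cv2.connectedComponentsWithStats(m)
    return [(ce[i],st[i],l==i) for i in range(1,n) if st[i][4]>=amin]
def tri(c1,d1,c2,d2):
    A=np.stack([d1,-d2],1); x=np.linalg.lstsq(A,c2-c1,rcond=None)[0]
    p,q=c1+d1*x[0],c2+d2*x[1]; return (p+q)/2,np.linalg.norm(p-q)
E
python3 - <<'E'
from h import *
T=cam('top');S=cam('side')
bt=blobs(orange(T[0]['img'],(220,160,345,265))); bs=blobs(orange(S[0]['img'],(230,170,330,260)))
for b in bt: print('t',b[0],b[1])
for b in bs: print('s',b[0],b[1])
bt.sort(key=lambda b:b[0][0]); bs.sort(key=lambda b:b[0][0])
for a,b in zip(bt,bs):
    print(tri(T[3],ray(*T[:3],*a[0]),S[3],ray(*S[:3],*b[0])))
    print(onz(*T,*a[0],.1))
    ys,xs=np.nonzero(a[2]); P=np.array([onz(*T,x,y,.103)[:2] for x,y in zip(xs,ys)])
    w,v=np.linalg.eigh(np.cov(P.T)); print('wing dir deg',np.degrees(np.arctan2(v[1,1],v[0,1]))%180, np.sqrt(w*12))
hsv=cv2.cvtColor(T[0]['img'],cv2.COLOR_BGR2HSV)
m=(((hsv[...,0]<5)|(hsv[...,0]>172))&(hsv[...,1]>110)&(hsv[...,2]>60)).astype(np.uint8);m[:, :220]=0;m[:,345:]=0;m[:160]=0;m[265:]=0
for b in blobs(m,3): print('red',b[0],b[1],onz(*T,*b[0],.064))
cv2.imwrite('pics/topz.png',cv2.resize(T[0]['img'][155:275,210:350],None,fx=5,fy=5,interpolation=2))
E
```

```text
t [249.26666667 225.93333333] [248 224   4   5  15]
t [251.05 234.9 ] [249 230   5  11  20]
s [258.60215054 192.6344086 ] [253 188  13  11  93]
s [277.91346154 222.36538462] [272 218  13  10 104]
(array([0.47123078, 0.06384344, 0.08797626]), np.float64(0.015526455472658952))
[0.47846315 0.06069968 0.1       ]
wing dir deg 9.730432110868662 [0.00868357 0.01129171]
(array([ 0.48727531,  0.05814637, -0.02346093]), np.float64(0.059458144998457425))
[0.45883016 0.05714674 0.1       ]
wing dir deg 7.148187790232583 [0.00690987 0.02230939]
red [253. 246.] [253 245   1   3   3] [0.43389366 0.05634674 0.064     ]
```

View pics/topz.png

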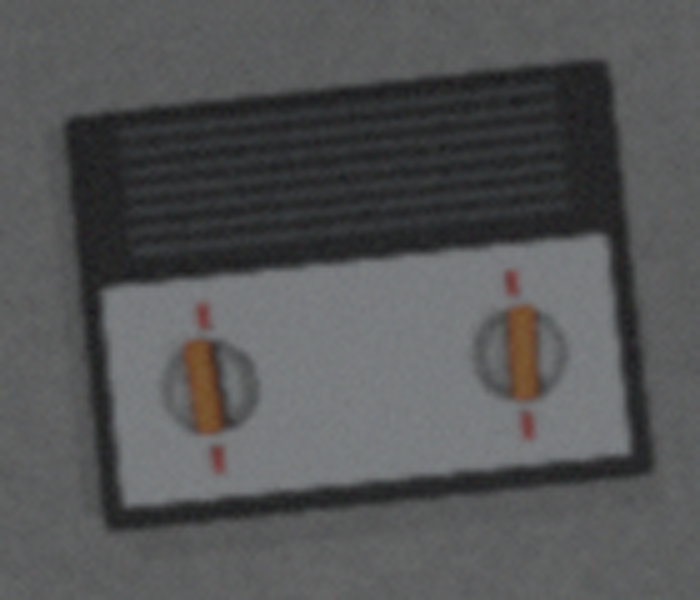

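The zoomed crop shows both wings clearly, with faint red marks in line with them. The right wing looks turned a few degrees from its marks. I'll loosen the colour thresholds, since the image is dim.

```bash
cat >> h.py <<'E'
def omask(img,box):
    i=img.astype(int); m=((i[...,2]-i[...,0])>40)&((i[...,1]-i[...,0])>12); m=m.astype(np.uint8)
    b=np.zeros_like(m); b[box[1]:box[3],box[0]:box[2]]=1; return m*b
def rmask(img,box):
    i=img.astype(int); m=((i[...,2]-i[...,0])>25)&((i[...,1]-i[...,0])<=10); m=m.astype(np.uint8)
    b=np.zeros_like(m); b[box[1]:box[3],box[0]:box[2]]=1; return m*b
E
python3 - <<'E'
from h import *
T=cam('top');S=cam('side')
bt=blobs(omask(T[0]['img'],(220,160,345,265))); bs=blobs(omask(S[0]['img'],(230,170,330,260)))
bt.sort(key=lambda b:b[0][0]); bs.sort(key=lambda b:b[0][0])
for a,b in zip(bt,bs):
    print(a[0],a[1],b[0],b[1])
    print(tri(T[3],ray(*T[:3],*a[0]),S[3],ray(*S[:3],*b[0])), onz(*T,*a[0],.106))
    ys,xs=np.nonzero(a[2]); P=np.array([onz(*T,x,y,.106)[:2] for x,y in zip(xs,ys)])
    w,v=np.linalg.eigh(np.cov(P.T)); print('wing dir',np.degrees(np.arctan2(v[1,1],v[0,1])), np.sqrt(w*12))
for b in blobs(rmask(T[0]['img'],(220,160,345,265)),3): print('red',b[0],b[1][4],onz(*T,*b[0],.064))
m=blobs((T[0]['img'].mean(2)>95).astype(np.uint8),500)
E
```

```text
[250.1        231.68888889] [247 223   7  19  90] [258.72580645 192.25806452] [252 187  14  12 124]
(array([0.4643261 , 0.06014646, 0.0934061 ]), np.float64(0.0033431598824100258)) [0.46581364 0.05856222 0.106     ]
wing dir -171.38163179000352 [0.01074091 0.03879633]
[314.04494382 224.85393258] [312 216   5  19  89] [278.12857143 221.81428571] [271 216  15  13 140]
(array([ 0.4762433 , -0.08037272,  0.09380956]), np.float64(0.003428784852862007)) [ 0.47763773 -0.08036915  0.106     ]
wing dir 179.25967122062366 [0.01027554 0.03944772]
red [311.9 211.1] 10 [ 0.50958453 -0.0779824   0.064     ]
red [250.22222222 217.88888889] 9 [0.49733729 0.06149217 0.064     ]
red [311.  220.5] 6 [ 0.48844694 -0.07544626  0.064     ]
red [254. 239.] 3 [0.44957488 0.05380852 0.064     ]
red [315.         239.72727273] 11 [ 0.44506149 -0.0833801   0.064     ]
red [253.09090909 246.36363636] 11 [0.43307299 0.05615646 0.064     ]
```

>>> send_rows(
  delta_pos=[
    [-0.027,-0.0242,0],
    [-0.027,-0.0242,0],
    [-0.027,-0.0242,0],
    [-0.027,-0.0242,0],
    [-0.027,-0.0242,0],
    [-0.027,-0.0242,0],
    [-0.027,-0.0242,0],
    [-0.027,-0.0242,0],
    [-0.027,-0.0242,0],
    [-0.027,-0.0242,0],
    [-0.027,-0.0242,0],
    [-0.027,-0.0242,0],
  ],
  roll=[0,0,0,0,0,0,0,0,0,0,0,0],
)

```text
time_s: 1.35
tool_pos: [0.3914, 0.1809, 0.2316]
tool_rot: [0.0, 0.141, 0.99, 0.0]
wrist_force: [0.1, -0.2, 0.3]
finger_gap: 0.0851
```

>>> send_rows(
  delta_pos=[
    [-0.027,-0.0242,0],
    [-0.027,-0.0242,0],
    [-0.027,-0.0242,0],
    [-0.025,-0.0242,0],
    [0,0,0],
    [0,0,0],
    [0,0,0],
    [0,0,0],
    [0,0,0],
  ],
  roll=[0,0,0,0,-6.2,-6.2,-6.2,-6.2,0],
)

```text
time_s: 2.1
tool_pos: [0.4654, 0.0597, 0.2313]
tool_rot: [-0.0, -0.076, 0.997, -0.0]
wrist_force: [0.3, 0.3, -0.2]
finger_gap: 0.0854
```

```bash
python3 - <<'E'
from h import *
s=get_state(); print(s['time_s'],s['tool_pos'],s['tool_rot'],s['q'],s['ft_torque'],s['wrist_force'])
w=cam('wrist'); cv2.imwrite('pics/w1.png',w[0]['img'])
E
```

```text
2.1 [0.46538323 0.05971638 0.23127848] [-1.90155658e-05 -7.61397032e-02  9.97097159e-01 -6.91178391e-06] [-1.26147536e-01 -6.22578801e-02  1.86311577e+00 -2.17582012e-05
  1.34076924e+00 -1.84936583e+00] [-0.02932391  0.00514289  0.017186  ] [ 0.25293258  0.31182804 -0.17115618]
```

View pics/w1.png

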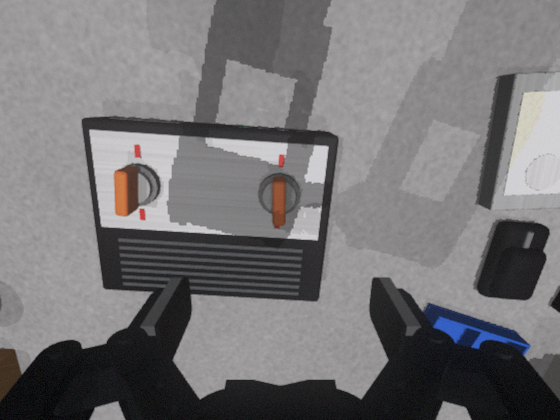

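The wrist view shows the left wing at about (280,200), tilted by perspective, and the right wing at (125,192). The red marks are at (281,160), (277,222), (137,151) and (142,214).

```bash
python3 - <<'E'
from h import *
T=cam('top'); s=get_state()
W=cam('wrist'); im=W[0]['img']
m=omask(im,(80,120,340,300)); 
for b in blobs(rmask(im,(80,120,340,300)),8): print('red',b[0],b[1][4],onz(*W,*b[0],.064))
hsv=cv2.cvtColor(im,cv2.COLOR_BGR2HSV)
for b in sorted(blobs(m,60),key=lambda b:b[0][0]):
    print(b[0],b[1])
    # split top face (brighter) ; use depth
    D=W[0]['depth']; ys,xs=np.nonzero(b[2]); P=[]
    for x,y in zip(xs,ys):
        if D[y,x]>0: P.append(W[3]+ray(*W[:3],x,y)*D[y,x])
    P=np.array(P); print('z pct',np.percentile(P[:,2],[2,50,98]))
    q=P[P[:,2]>.102]; print('top face n',len(q),q.mean(0),q.min(0),q.max(0))
    (cx,cy),sz,a=cv2.minAreaRect((q[:,:2]*1000).astype(np.float32)); print('rect',cx,cy,sz,a)
cv2.imwrite('pics/w1z.png',cv2.resize(im[120:250,90:340],None,fx=3,fy=3,interpolation=2))
E
```

```text
red [136.44578313 151.72289157] 83 [ 0.44219775 -0.08399693  0.064     ]
red [280.5        160.15789474] 76 [0.43014646 0.05543682 0.064     ]
red [124.22222222 168.77777778] 9 [ 0.46076323 -0.09596755  0.064     ]
red [132.5398773  187.61656442] 326 [ 0.47888605 -0.08796469  0.064     ]
red [280.92857143 177.92857143] 14 [0.44756975 0.05841483 0.064     ]
red [114. 197.] 13 [ 0.49150388 -0.10667075  0.064     ]
red [141.88732394 215.12676056] 71 [ 0.50710509 -0.07855837  0.064     ]
red [276.4375 226.625 ] 16 [0.49967088 0.06128495 0.064     ]
[121.04878049 193.70243902] [114 170  15  47 615]
z pct [0.06367554 0.10479012 0.10648726]
top face n 585 [ 0.47333203 -0.0799935   0.10474149] [ 0.45361756 -0.08662451  0.10203028] [ 0.49476863 -0.07470361  0.10752558]
rect 474.1974182128906 -80.60548400878906 (41.11949157714844, 11.864423751831055) 0.43585315346717834
[278.1681736  202.29113924] [272 180  13  46 553]
z pct [0.10050105 0.10496223 0.10651556]
top face n 532 [0.46129584 0.05794451 0.10490731] [0.44195549 0.05022085 0.10204003] [0.48282809 0.06582847 0.10707438]
rect 462.48138427734375 57.83552169799805 (40.645809173583984, 10.705995559692383) 8.560038566589355
```

View pics/w1z.png

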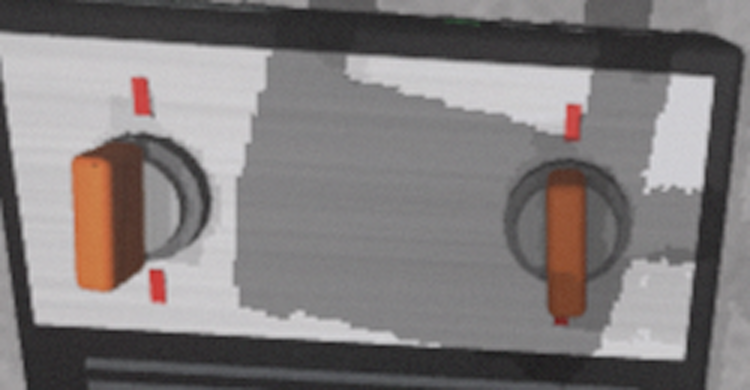

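>>> send_rows(
  delta_pos=[
    [0,0,0],
    [0,0,0],
    [0,0,0],
    [0,0,0],
    [0,0,0],
    [0,0,0],
    [0,0,0],
    [0,0,0],
    [0,0,0],
    [0,0,0],
    [0,0,0],
    [0,0,0],
  ],
  roll=[7,7,7,7,7,7,7,7,7,7,7,7],
)

```text
time_s: 3.25
tool_pos: [0.4654, 0.0601, 0.2313]
tool_rot: [0.0, 0.615, 0.788, 0.0]
wrist_force: [-1.3, -0.4, -0.9]
finger_gap: 0.0854
```

>>> send_rows(
  delta_pos=[
    [0,0,0],
    [0,0,0],
    [0,0,0],
    [0,0,0],
    [0,0,0],
    [0,0,0],
    [0,0,0],
    [0,0,0],
    [0,0,0],
    [0,0,0],
    [0,0,0],
    [0,0,0],
  ],
  roll=[7,7,7,7,7,7,7,7,7,7,7,0],
)

```text
time_s: 4.25
tool_pos: [0.4654, 0.06, 0.2314]
tool_rot: [0.0, 0.972, 0.235, 0.0]
wrist_force: [-0.6, -0.5, 0.1]
finger_gap: 0.0856
```

```bash
cat >> h.py <<'E'
def wings(W,box=(0,0,560,300)):
    im=W[0]['img']; D=W[0]['depth']; out=[]
    for b in blobs(omask(im,box),100):
        ys,xs=np.nonzero(b[2]&(D>0)); P=np.array([W[3]+ray(*W[:3],x,y)*D[y,x] for x,y in zip(xs,ys)])
        q=P[P[:,2]>.102]
        if len(q)<80 or not(.35<q[:,0].mean()<.6): continue
        print(b[0],'px; face mean',q.mean(0).round(4),cv2.minAreaRect((q[:,:2]*1000).astype(np.float32)))
        # rays of blob's face on plane z=.106
        uv=[(x,y) for x,y,p in zip(xs,ys,P) if p[2]>.102]
        g=np.array([onz(*W,x,y,.106)[:2] for x,y in uv]); (c,sz,a)=cv2.minAreaRect((g*1000).astype(np.float32)); print('   plane rect',np.round(c,1),np.round(sz,1),round(a,1))
E
python3 - <<'E'
from h import *
s=get_state(); print(s['tool_pos'],s['q'],s['time_s'])
W=cam('wrist'); cv2.imwrite('pics/w2.png',W[0]['img'])
for b in blobs(rmask(W[0]['img'],(0,0,560,300)),30): print('red',b[0],b[1][4],onz(*W,*b[0],.064))
wings(W)
E
```

```text
[0.46537674 0.06003649 0.23135727] [-1.25458413e-01 -6.24227879e-02  1.86310770e+00 -9.61144052e-06
  1.34071641e+00  9.71041147e-01] 4.25
red [293.76712329 166.97260274] 73 [0.49522263 0.06096065 0.064     ]
red [417.53731343 217.68656716] 67 [ 0.50709889 -0.07833776  0.064     ]
red [268.13157895 224.94736842] 38 [0.42905512 0.05629188 0.064     ]
red [403.43150685 256.49315068] 146 [ 0.46326737 -0.09065829  0.064     ]
red [387.33898305 269.20338983] 59 [ 0.442299   -0.08369275  0.064     ]
[281.59859155 206.05809859] px; face mean [0.4641 0.0587 0.1049] ((463.47186279296875, 58.516387939453125), (40.41019058227539, 10.977798461914062), 8.606780052185059)
   plane rect [464.1  58.9] [40.7 11.1] 8.4
[416.62714777 259.6185567 ] px; face mean [ 0.4756 -0.0801  0.1046] ((474.6817321777344, -80.91694641113281), (40.96724319458008, 11.886296272277832), 1.0357551574707031)
   plane rect [475.4 -79. ] [40.7 12.2] 0.8
```

View pics/w2.png

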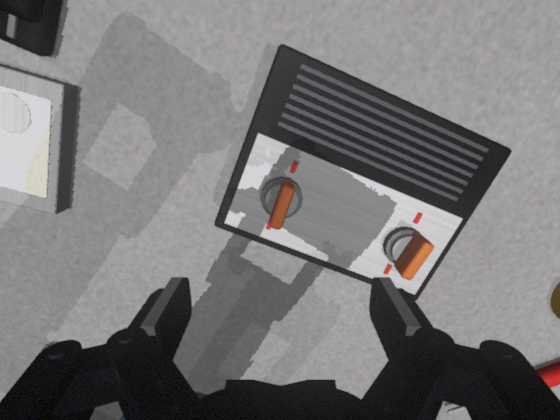

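>>> send_rows(
  delta_pos=[
    [0,0,0],
    [0,0,0],
    [0,0,0],
    [0,0,0],
    [0,0,0],
    [0,0,0],
    [0,0,0],
    [0,0,0],
    [0,0,0],
    [0,0,0],
    [0,0,0],
    [0,0,0],
  ],
  roll=[-7,-7,-7,-7,-7,-7,-7,-7,-7,-7,-7,-7],
)

```text
time_s: 5.3
tool_pos: [0.4654, 0.06, 0.2313]
tool_rot: [0.0, 0.559, 0.829, 0.0]
wrist_force: [0.6, -1.0, -0.3]
finger_gap: 0.0853
```

>>> send_rows(
  delta_pos=[
    [0,0,0],
    [0,0,0.01],
    [0,0,0.013],
    [0,0,0.013],
    [0,0,0.013],
    [0,0,0.013],
    [0,0,0.013],
    [0,0,0.013],
    [0,0,0.013],
    [0,0,0.013],
    [0,0,0.013],
    [0.0026,-0.0013,0],
  ],
  roll=[-7,-7,-7,-7,-7,-7,-7,-7,-7,-7,-7,-0.2],
)

```text
time_s: 6.3
tool_pos: [0.4614, 0.0586, 0.1021]
tool_rot: [-0.002, -0.08, 0.997, 0.0]
wrist_force: [0.3, -0.3, 0.0]
finger_gap: 0.0854
```

>>> send_rows(
  delta_pos=[
    [0,0,0.01],
    [0,0,0.0104],
    [0,0,0],
    [0,0,0],
  ],
  roll=[0,0,0,0],
)

```text
time_s: 6.63
tool_pos: [0.4626, 0.0583, 0.0835]
tool_rot: [-0.001, -0.076, 0.997, 0.0]
wrist_force: [-0.2, -0.0, 0.6]
finger_gap: 0.0856
```

```bash
cat > st.py <<'E'
from h import *
from scipy.spatial.transform import Rotation as Ro
s=get_state(); q=s['tool_rot']; R=Ro.from_quat([q[1],q[2],q[3],q[0]]).as_matrix()
print('t %.2f pos %s yyaw %.2f zdir %s q6 %.3f v6 %.3f gap %.4f'%(s['time_s'],s['tool_pos'].round(4),np.degrees(np.arctan2(R[1,1],R[0,1])),R[:,2].round(3),s['q'][5],s['joint_velocities'][5],s['finger_gap']))
print('F',s['wrist_force'].round(2),'M',s['ft_torque'].round(3), 'Ftool',(R.T@s['wrist_force']).round(2),'eff6',s['effort'][5])
E
python3 st.py; python3 - <<'E'
from h import *
W=cam('wrist'); cv2.imwrite('pics/w3.png',W[0]['img'])
E
```

```text
t 6.63 pos [0.4626 0.0583 0.0835] yyaw 98.68 zdir [-0.001  0.    -1.   ] q6 -1.852 v6 -0.006 gap 0.0856
F [-0.24 -0.05  0.59] M [-0.043  0.001  0.015] Ftool [ 0.25 -0.01 -0.59] eff6 0.018243097001686692
```

View pics/w3.png

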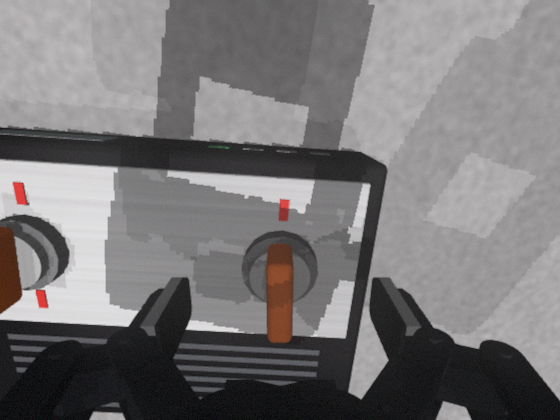

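The left wing is centred between the open fingers at about (281,290), so I close on it.

>>> send_rows(
  delta_pos=[
    [0,0,0],
    [0,0,0],
    [0,0,0],
    [0,0,0],
    [0,0,0],
    [0,0,0],
    [0,0,0],
    [0,0,0],
  ],
  roll=[0,0,0,0,0,0,0,0],
  claw=1,
  force=50,
)

```text
time_s: 7.35
tool_pos: [0.4631, 0.058, 0.0842]
tool_rot: [0.0, -0.076, 0.997, -0.0]
wrist_force: [-1.7, -1.4, 3.5]
finger_gap: 0.011
```

```bash
python3 st.py
```

```text
t 7.35 pos [0.4631 0.058  0.0842] yyaw 98.74 zdir [ 0. -0. -1.] q6 -1.853 v6 0.001 gap 0.0110
F [-1.68 -1.35  3.53] M [-0.275  0.248 -0.043] Ftool [ 1.87 -1.08 -3.53] eff6 -0.036459811963140965
```

>>> send_rows(
  delta_pos=[
    [0,0,0],
    [0,0,0],
    [0,0,0],
    [0,0,0],
    [0,0,0],
    [0,0,0],
    [0,0,0],
    [0,0,0],
  ],
  roll=[1.5,1.5,1.5,1.5,1.5,1.5,1.5,1.5],
)

```text
time_s: 8.02
tool_pos: [0.4631, 0.0582, 0.0842]
tool_rot: [0.0, 0.029, 1.0, -0.0]
wrist_force: [-2.0, -0.9, 3.8]
finger_gap: 0.0113
```

```bash
python3 st.py
```

```text
t 8.02 pos [0.4631 0.0582 0.0842] yyaw 86.68 zdir [ 0. -0. -1.] q6 -1.643 v6 0.312 gap 0.0113
F [-2.02 -0.85  3.76] M [-0.092  0.246  0.06 ] Ftool [ 1.96 -0.97 -3.76] eff6 -0.3512732405215502
```

>>> send_rows(
  delta_pos=[
    [0,0,0],
    [0,0,0],
    [0,0,0],
    [0,0,0],
    [0,0,0],
    [0,0,0],
    [0,0,0],
    [0,0,0],
  ],
  roll=[1.5,1.5,1.5,1.5,1.5,1.5,1.5,1.5],
)

```text
time_s: 8.68
tool_pos: [0.4631, 0.0583, 0.0842]
tool_rot: [0.0, 0.133, 0.991, 0.0]
wrist_force: [-1.0, 0.7, 3.1]
finger_gap: 0.0112
```

```bash
python3 st.py
```

```text
t 8.68 pos [0.4631 0.0583 0.0842] yyaw 74.68 zdir [ 0.  0. -1.] q6 -1.433 v6 0.312 gap 0.0112
F [-1.05  0.7   3.11] M [0.023 0.214 0.089] Ftool [ 1.19  0.4  -3.11] eff6 -0.35071193240582943
```

Both the wrist moment and joint-6 effort are steady, so the screw is running freely. I continue in smaller steps.

>>> send_rows(
  delta_pos=[
    [0,0,0],
    [0,0,0],
    [0,0,0],
    [0,0,0],
    [0,0,0],
  ],
  roll=[1.5,1.5,1.5,1.5,1.5],
)

```text
time_s: 9.1
tool_pos: [0.4632, 0.0584, 0.0842]
tool_rot: [0.0, 0.198, 0.98, 0.0]
wrist_force: [-0.8, 1.0, 3.6]
finger_gap: 0.0107
```

```bash
python3 st.py
```

```text
t 9.10 pos [0.4632 0.0584 0.0842] yyaw 67.18 zdir [ 0.  0. -1.] q6 -1.302 v6 0.311 gap 0.0107
F [-0.84  1.04  3.6 ] M [0.122 0.135 0.093] Ftool [ 1.17  0.63 -3.6 ] eff6 -0.3504324797540903
```

>>> send_rows(
  delta_pos=[
    [0,0,0],
    [0,0,0],
    [0,0,0],
    [0,0,0],
    [0,0,0],
  ],
  roll=[1.5,1.5,1.5,1.5,1.5],
)

```text
time_s: 9.52
tool_pos: [0.4633, 0.0585, 0.0842]
tool_rot: [0.0, 0.262, 0.965, 0.0]
wrist_force: [0.0, 1.1, 3.2]
finger_gap: 0.0108
```

```bash
python3 st.py
```

```text
t 9.52 pos [0.4633 0.0585 0.0842] yyaw 59.67 zdir [ 0.001  0.    -1.   ] q6 -1.172 v6 0.313 gap 0.0108
F [0.01 1.11 3.24] M [0.185 0.119 0.088] Ftool [ 0.55  0.96 -3.24] eff6 -0.3501139394938946
```

>>> send_rows(
  delta_pos=[
    [0,0,0],
    [0,0,0],
    [0,0,0],
    [0,0,0],
  ],
  roll=[1.5,1.5,1.5,1.5],
)

```text
time_s: 9.85
tool_pos: [0.4633, 0.0586, 0.0842]
tool_rot: [0.0, 0.312, 0.95, 0.0]
wrist_force: [-0.5, 2.1, 2.8]
finger_gap: 0.0107
```

```bash
python3 st.py
```

```text
t 9.85 pos [0.4633 0.0586 0.0842] yyaw 53.67 zdir [ 0.001  0.001 -1.   ] q6 -1.067 v6 0.311 gap 0.0107
F [-0.47  2.12  2.79] M [0.256 0.061 0.069] Ftool [ 1.64  1.43 -2.79] eff6 -0.3498709760606289
```

>>> send_rows(
  delta_pos=[
    [0,0,0],
    [0,0,0],
    [0,0,0],
    [0,0,0],
  ],
  roll=[1.5,1.5,1.5,1.5],
)

```text
time_s: 10.18
tool_pos: [0.4634, 0.0586, 0.0842]
tool_rot: [0.0, 0.361, 0.933, 0.0]
wrist_force: [-0.1, 1.4, 3.3]
finger_gap: 0.0113
```

```bash
python3 st.py
```

```text
t 10.18 pos [0.4634 0.0586 0.0842] yyaw 47.67 zdir [ 0.001  0.001 -1.   ] q6 -0.962 v6 0.312 gap 0.0113
F [-0.14  1.4   3.3 ] M [ 0.304 -0.     0.103] Ftool [ 1.04  0.94 -3.3 ] eff6 -0.34993652254343033
```

>>> send_rows(
  delta_pos=[
    [0,0,0],
    [0,0,0],
    [0,0,0],
    [0,0,0],
    [0,0,0],
  ],
  roll=[1.5,1.5,1.5,1.5,1.5],
)

```text
time_s: 10.6
tool_pos: [0.4634, 0.0587, 0.0842]
tool_rot: [0.0, 0.421, 0.907, 0.001]
wrist_force: [0.3, 1.1, 2.3]
finger_gap: 0.0115
```

```bash
python3 st.py
```

```text
t 10.60 pos [0.4634 0.0587 0.0842] yyaw 40.17 zdir [ 0.001  0.001 -1.   ] q6 -0.831 v6 0.309 gap 0.0115
F [0.31 1.12 2.33] M [ 0.358 -0.05   0.075] Ftool [ 0.65  0.96 -2.33] eff6 -0.3493862506002188
```

>>> send_rows(
  delta_pos=[
    [0,0,0],
    [0,0,0],
    [0,0,0],
    [0,0,0],
    [0,0,0],
  ],
  roll=[1.5,1.5,1.5,1.5,1.5],
)

```text
time_s: 11.02
tool_pos: [0.4635, 0.0588, 0.0842]
tool_rot: [0.0, 0.48, 0.877, 0.001]
wrist_force: [0.5, 2.7, 2.6]
finger_gap: 0.0105
```

```bash
python3 st.py
```

```text
t 11.02 pos [0.4635 0.0588 0.0842] yyaw 32.67 zdir [ 0.001  0.001 -1.   ] q6 -0.700 v6 0.312 gap 0.0105
F [0.5  2.67 2.57] M [ 0.403 -0.117  0.094] Ftool [ 1.98  1.86 -2.57] eff6 -0.3490199614316225
```

It is past the crossed window with no climb, so the left screw is sound. I run it on towards home.

>>> send_rows(
  delta_pos=[
    [0,0,0],
    [0,0,0],
    [0,0,0],
    [0,0,0],
    [0,0,0],
    [0,0,0],
    [0,0,0],
    [0,0,0],
    [0,0,0],
    [0,0,0],
    [0,0,0],
    [0,0,0],
  ],
  roll=[2.5,2.5,2.5,2.5,2.5,2.5,2.5,2.5,2.5,1.5,1.5,1.5],
)

```text
time_s: 12.02
tool_pos: [0.4639, 0.0589, 0.0842]
tool_rot: [0.0, 0.671, 0.741, 0.001]
wrist_force: [1.7, 3.1, 0.2]
finger_gap: 0.0109
```

```bash
python3 st.py
```

```text
t 12.02 pos [0.4639 0.0589 0.0842] yyaw 5.66 zdir [ 0.002  0.001 -1.   ] q6 -0.229 v6 0.312 gap 0.0109
F [1.73 3.11 0.23] M [ 0.51  -0.376  0.028] Ftool [ 2.92  2.03 -0.23] eff6 -0.3455152362585068
```

>>> send_rows(
  delta_pos=[
    [0,0,0],
    [0,0,0],
    [0,0,0],
    [0,0,0],
    [0,0,0],
    [0,0,0],
  ],
  roll=[1.5,1.5,1.5,1.5,1.5,1.5],
)

```text
time_s: 12.52
tool_pos: [0.464, 0.0589, 0.0842]
tool_rot: [0.0, 0.727, 0.686, 0.001]
wrist_force: [2.9, 3.5, -0.1]
finger_gap: 0.011
```

```bash
python3 st.py
```

```text
t 12.52 pos [0.464  0.0589 0.0842] yyaw -3.34 zdir [ 0.002  0.001 -1.   ] q6 -0.072 v6 0.311 gap 0.0110
F [ 2.87  3.53 -0.15] M [ 0.484 -0.444  0.061] Ftool [3.69 2.66 0.16] eff6 -0.3484698571264744
```

>>> send_rows(
  delta_pos=[
    [0,0,0],
    [0,0,0],
    [0,0,0],
    [0,0,0],
    [0,0,0],
    [0,0,0],
  ],
  roll=[1.5,1.5,1.5,1.5,1.5,1.5],
)

```text
time_s: 13.02
tool_pos: [0.4641, 0.0588, 0.0842]
tool_rot: [0.0, 0.779, 0.627, 0.001]
wrist_force: [3.3, 3.0, -1.5]
finger_gap: 0.0105
```

```bash
python3 st.py
```

```text
t 13.02 pos [0.4641 0.0588 0.0842] yyaw -12.34 zdir [ 0.003  0.001 -1.   ] q6 0.085 v6 0.310 gap 0.0105
F [ 3.26  2.95 -1.46] M [ 0.443 -0.471  0.091] Ftool [3.58 2.55 1.47] eff6 -0.34845647402107716
```

>>> send_rows(
  delta_pos=[
    [0,0,0],
    [0,0,0],
    [0,0,0],
    [0,0,0],
  ],
  roll=[1.5,1.5,1.5,1.5],
)

```text
time_s: 13.35
tool_pos: [0.4642, 0.0588, 0.0842]
tool_rot: [0.0, 0.811, 0.585, 0.001]
wrist_force: [4.0, 3.0, -0.4]
finger_gap: 0.0107
```

```bash
python3 st.py
```

```text
t 13.35 pos [0.4642 0.0588 0.0842] yyaw -18.34 zdir [ 0.003  0.001 -1.   ] q6 0.190 v6 0.309 gap 0.0107
F [ 4.01  3.02 -0.41] M [ 0.494 -0.577  0.099] Ftool [4.13 2.85 0.43] eff6 -0.33111453987658024
```

>>> send_rows(
  delta_pos=[
    [0,0,0],
    [0,0,0],
    [0,0,0],
    [0,0,0],
  ],
  roll=[1.5,1.5,1.5,1.5],
)

```text
time_s: 13.68
tool_pos: [0.4642, 0.0588, 0.0842]
tool_rot: [0.0, 0.84, 0.542, 0.002]
wrist_force: [4.0, 2.9, -1.9]
finger_gap: 0.0114
```

```bash
python3 st.py
```

```text
t 13.68 pos [0.4642 0.0588 0.0842] yyaw -24.34 zdir [ 0.003  0.001 -1.   ] q6 0.294 v6 0.311 gap 0.0114
F [ 3.97  2.9  -1.93] M [ 0.438 -0.646  0.127] Ftool [4.27 2.42 1.94] eff6 -0.2915530186146498
```

>>> send_rows(
  delta_pos=[
    [0,0,0],
    [0,0,0],
    [0,0,0],
    [0,0,0],
  ],
  roll=[1.5,1.5,1.5,1.5],
)

```text
time_s: 14.02
tool_pos: [0.4643, 0.0587, 0.0842]
tool_rot: [0.0, 0.867, 0.498, 0.002]
wrist_force: [3.7, 2.8, -1.8]
finger_gap: 0.0108
```

```bash
python3 st.py
```

```text
t 14.02 pos [0.4643 0.0587 0.0842] yyaw -30.33 zdir [ 0.003  0.001 -1.   ] q6 0.399 v6 0.310 gap 0.0108
F [ 3.68  2.77 -1.8 ] M [ 0.347 -0.71   0.158] Ftool [4.24 1.78 1.82] eff6 -0.24948743171989918
```

>>> send_rows(
  delta_pos=[
    [0,0,0],
    [0,0,0],
    [0,0,0],
  ],
  roll=[1.5,0,0],
)

```text
time_s: 14.27
tool_pos: [0.4643, 0.0587, 0.0842]
tool_rot: [0.0, 0.874, 0.487, 0.002]
wrist_force: [4.2, 3.2, -1.0]
finger_gap: 0.011
```

```bash
python3 st.py
```

```text
t 14.27 pos [0.4643 0.0587 0.0842] yyaw -31.76 zdir [ 0.003  0.001 -1.   ] q6 0.424 v6 -0.005 gap 0.0110
F [ 4.16  3.19 -0.97] M [ 0.389 -0.786  0.024] Ftool [4.9  1.86 0.99] eff6 0.10402870830148458
```

>>> send_rows(
  delta_pos=[
    [0,0,0],
    [0,0,0],
    [0,0,0],
    [0,0,0],
    [0,0,0],
    [0,0,0],
  ],
  roll=[0,0,0,0,0,0],
  claw=0,
)

```text
time_s: 14.77
tool_pos: [0.4629, 0.0582, 0.0839]
tool_rot: [-0.0, 0.874, 0.487, -0.0]
wrist_force: [0.0, -0.2, 0.0]
finger_gap: 0.0819
```

```bash
python3 st.py
```

```text
t 14.77 pos [0.4629 0.0582 0.0839] yyaw -31.76 zdir [-0. -0. -1.] q6 0.424 v6 0.002 gap 0.0819
F [ 0.01 -0.24  0.03] M [-0.04  -0.037 -0.007] Ftool [-0.2   0.13 -0.03] eff6 -0.00046626573748653755
```

>>> send_rows(
  delta_pos=[
    [0,0,-0.015],
    [0,0,-0.025],
    [0,0,-0.025],
    [0,0,-0.025],
    [0,0,0],
    [0,0,0],
    [0,0,0],
  ],
  roll=[0,0,0,0,0,0,0],
)

```text
time_s: 15.35
tool_pos: [0.4626, 0.0583, 0.1733]
tool_rot: [-0.0, 0.874, 0.487, -0.0]
wrist_force: [-0.6, 0.2, 0.1]
finger_gap: 0.0856
```

```bash
python3 - <<'E'
from h import *
W=cam('wrist'); cv2.imwrite('pics/w4.png',W[0]['img']); wings(W,(0,0,560,420))
for b in blobs(rmask(W[0]['img'],(0,0,560,350)),30): print('red',b[0],b[1][4],onz(*W,*b[0],.064))
E
```

```text
[281.63968958 225.51552106] px; face mean [0.4636 0.0595 0.1048] ((462.9906921386719, 58.46569061279297), (40.904747009277344, 11.576842308044434), 65.05039978027344)
   plane rect [463.5  59.3] [40.8 11.4] 65.0
[369.8007762  350.45536869] px; face mean [ 0.4665 -0.0793  0.1051] ((472.66424560546875, -29.65462875366211), (118.10098266601562, 23.665180206298828), 82.45384979248047)
   plane rect [466.7 -78. ] [23.9 13.7] 0.6
red [313.47115385 189.03846154] 104 [0.49519587 0.06112035 0.064     ]
red [251.41111111 232.88888889] 90 [0.43063003 0.05562482 0.064     ]
red [340.26086957 339.75362319] 69 [ 0.44223966 -0.08349887  0.064     ]
```

View pics/w4.png

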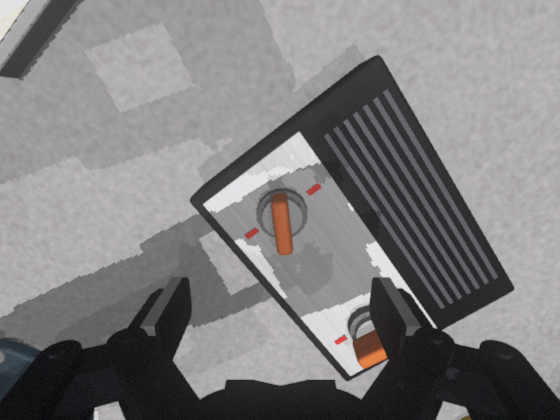

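The left wing now lies at 65°, about 120° (2.09 rad) clockwise of its marks. It wound back only about 6°, which fits holding at the drag torque. On to the right screw.

>>> send_rows(
  delta_pos=[
    [0,0,0],
    [0,0,0],
    [0,0,0],
    [0,0,0],
    [0,0,0],
    [0,0,0],
    [0,0,0],
    [0,0,0],
    [0,0,0],
    [0,0,0],
    [0,0,0],
    [0,0,0],
  ],
  roll=[-7,-7,-7,-7,-7,-7,-7,-7,-7,-7,-7,-7],
)

```text
time_s: 16.4
tool_pos: [0.4619, 0.0583, 0.1722]
tool_rot: [-0.002, 0.321, 0.947, -0.0]
wrist_force: [0.8, 0.2, 0.4]
finger_gap: 0.0857
```

>>> send_rows(
  delta_pos=[
    [0,0,0],
    [0,0,0],
    [0,0,0],
    [0,0,0],
    [0,0,0],
    [0,0,0],
    [-0.0027,-0.0347,0],
    [-0.0027,-0.0347,0],
    [-0.0027,-0.0347,0],
    [-0.0026,-0.0346,0],
    [0,0,0],
    [0,0,0],
  ],
  roll=[-7,-7,-7,-7,-7,-3.5,0,0,0,0,0,0],
)

```text
time_s: 17.4
tool_pos: [0.4747, -0.0816, 0.1724]
tool_rot: [-0.001, -0.005, 1.0, 0.001]
wrist_force: [-0.5, 0.4, -0.9]
finger_gap: 0.0854
```

```bash
python3 st.py; python3 - <<'E'
from h import *
W=cam('wrist'); cv2.imwrite('pics/w5.png',W[0]['img']); wings(W,(0,0,560,420))
for b in blobs(rmask(W[0]['img'],(0,0,560,350)),30): print('red',b[0],b[1][4],onz(*W,*b[0],.064))
E
```

```text
t 17.40 pos [ 0.4747 -0.0816  0.1724] yyaw 90.53 zdir [-0.003  0.001 -1.   ] q6 -1.997 v6 0.014 gap 0.0854
F [-0.51  0.36 -0.92] M [ 0.004 -0.038 -0.064] Ftool [0.51 0.36 0.92] eff6 -0.18391085788607597
[476.05733186 217.08820287] px; face mean [0.4621 0.0567 0.1049] ((462.8450927734375, 57.75855255126953), (41.79392623901367, 11.440047264099121), 65.0888671875)
   plane rect [462.   56.2] [42.3 11.2] 65.1
[279.99516324 229.15114873] px; face mean [ 0.4729 -0.0814  0.1049] ((473.76397705078125, -81.29857635498047), (39.73737335205078, 11.269944190979004), 1.2552047967910767)
   plane rect [473.  -81.4] [39.7 11.1] 0.9
red [452.54700855 162.74358974] 117 [0.43047046 0.05547172 0.064     ]
red [277.12037037 175.7962963 ] 108 [ 0.44208515 -0.08400907  0.064     ]
red [443.26797386 202.49019608] 153 [0.46343065 0.05385614 0.064     ]
red [444.91397849 238.32258065] 93 [0.4955668  0.06091761 0.064     ]
```

View pics/w5.png

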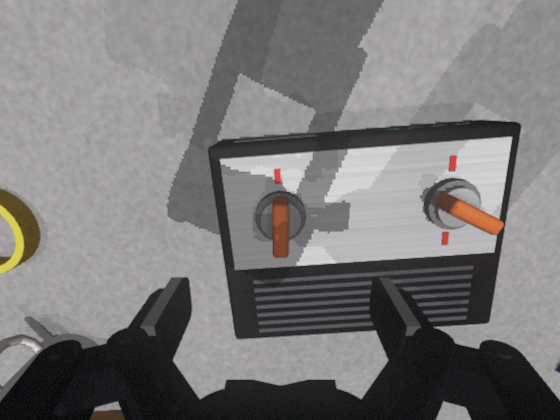

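The right wing is centred at (280,229) under the tool. I descend and grip it.

>>> send_rows(
  delta_pos=[
    [0,-0.0007,0.015],
    [0,0,0.02],
    [0,0,0.02],
    [0,0,0.015],
    [0,0,0.01],
    [0,0,0.0093],
    [0,0,0],
    [0,0,0],
  ],
  roll=[0,0,0,0,0,0,0,0],
)

```text
time_s: 18.12
tool_pos: [0.4754, -0.0804, 0.0844]
tool_rot: [-0.0, -0.007, 1.0, 0.0]
wrist_force: [-0.8, -1.0, -0.1]
finger_gap: 0.0858
```

```bash
python3 st.py
```

```text
t 18.12 pos [ 0.4754 -0.0804  0.0844] yyaw 90.78 zdir [-0.001  0.    -1.   ] q6 -1.999 v6 -0.003 gap 0.0858
F [-0.77 -0.98 -0.11] M [0.024 0.001 0.022] Ftool [ 0.78 -0.97  0.11] eff6 0.00335094278852921
```

>>> send_rows(
  delta_pos=[
    [0,0,0],
    [0,0,0],
    [0,0,0],
    [0,0,0],
    [0,0,0],
    [0,0,0],
    [0,0,0],
    [0,0,0],
  ],
  roll=[0,0,0,0,0,0,0,0],
  claw=1,
  force=50,
)

```text
time_s: 18.78
tool_pos: [0.4756, -0.0814, 0.085]
tool_rot: [0.0, -0.006, 1.0, -0.0]
wrist_force: [-2.0, -1.8, 3.7]
finger_gap: 0.0108
```

```bash
python3 st.py
```

```text
t 18.78 pos [ 0.4756 -0.0814  0.085 ] yyaw 90.74 zdir [ 0.    -0.001 -1.   ] q6 -1.999 v6 -0.001 gap 0.0108
F [-2.   -1.76  3.75] M [-0.166  0.279 -0.008] Ftool [ 2.02 -1.74 -3.75] eff6 0.022912410786375403
```

>>> send_rows(
  delta_pos=[
    [0,0,0],
    [0,0,0],
    [0,0,0],
    [0,0,0],
    [0,0,0],
    [0,0,0],
    [0,0,0],
    [0,0,0],
  ],
  roll=[1.5,1.5,1.5,1.5,1.5,1.5,1.5,1.5],
)

```text
time_s: 19.45
tool_pos: [0.4756, -0.0813, 0.085]
tool_rot: [0.0, 0.099, 0.995, -0.0]
wrist_force: [-2.1, -1.6, 3.7]
finger_gap: 0.011
```

```bash
python3 st.py
```

```text
t 19.45 pos [ 0.4756 -0.0813  0.085 ] yyaw 78.67 zdir [ 0.    -0.001 -1.   ] q6 -1.789 v6 0.311 gap 0.0110
F [-2.06 -1.61  3.73] M [-0.18   0.337  0.091] Ftool [ 1.7  -1.99 -3.73] eff6 -0.35088549368083477
```

>>> send_rows(
  delta_pos=[
    [0,0,0],
    [0,0,0],
    [0,0,0],
    [0,0,0],
    [0,0,0],
    [0,0,0],
  ],
  roll=[1.5,1.5,1.5,1.5,1.5,1.5],
)

```text
time_s: 19.95
tool_pos: [0.4757, -0.0813, 0.085]
tool_rot: [0.0, 0.176, 0.984, -0.0]
wrist_force: [-2.0, -0.8, 5.4]
finger_gap: 0.0111
```

```bash
python3 st.py
```

```text
t 19.95 pos [ 0.4757 -0.0813  0.085 ] yyaw 69.67 zdir [ 0. -0. -1.] q6 -1.631 v6 0.312 gap 0.0111
F [-1.99 -0.76  5.35] M [-0.143  0.31   0.1  ] Ftool [ 1.6  -1.4  -5.35] eff6 -0.3508890140801668
```

>>> send_rows(
  delta_pos=[
    [0,0,0],
    [0,0,0],
    [0,0,0],
    [0,0,0],
  ],
  roll=[1.5,1.5,1.5,1.5],
)

```text
time_s: 20.28
tool_pos: [0.4757, -0.0813, 0.085]
tool_rot: [0.0, 0.228, 0.974, -0.0]
wrist_force: [-1.4, -1.5, 4.0]
finger_gap: 0.0113
```

```bash
python3 st.py
```

```text
t 20.28 pos [ 0.4757 -0.0813  0.085 ] yyaw 63.67 zdir [ 0. -0. -1.] q6 -1.527 v6 0.311 gap 0.0113
F [-1.39 -1.53  4.04] M [-0.102  0.277  0.062] Ftool [ 0.56 -1.99 -4.04] eff6 -0.35085517913103104
```

Still free at about 31°.

>>> send_rows(
  delta_pos=[
    [0,0,0],
    [0,0,0],
    [0,0,0],
    [0,0,0],
  ],
  roll=[1.5,1.5,1.5,1.5],
)

```text
time_s: 20.62
tool_pos: [0.4757, -0.0813, 0.085]
tool_rot: [0.0, 0.278, 0.96, -0.0]
wrist_force: [-1.2, -0.3, 4.7]
finger_gap: 0.011
```

```bash
python3 st.py
```

```text
t 20.62 pos [ 0.4757 -0.0813  0.085 ] yyaw 57.67 zdir [ 0. -0. -1.] q6 -1.422 v6 0.311 gap 0.0110
F [-1.21 -0.3   4.74] M [-0.043  0.249  0.064] Ftool [ 0.86 -0.9  -4.74] eff6 -0.32810647040605545
```

>>> send_rows(
  delta_pos=[
    [0,0,0],
    [0,0,0],
    [0,0,0],
  ],
  roll=[1.5,1.5,1.5],
)

```text
time_s: 20.87
tool_pos: [0.4757, -0.0813, 0.085]
tool_rot: [0.0, 0.316, 0.949, -0.0]
wrist_force: [-1.4, -0.7, 3.9]
finger_gap: 0.0113
```

```bash
python3 st.py
```

```text
t 20.87 pos [ 0.4757 -0.0813  0.085 ] yyaw 53.18 zdir [ 0. -0. -1.] q6 -1.343 v6 0.310 gap 0.0113
F [-1.35 -0.7   3.95] M [-0.081  0.243  0.121] Ftool [ 0.66 -1.37 -3.95] eff6 -0.2982181403785944
```

>>> send_rows(
  delta_pos=[
    [0,0,0],
    [0,0,0],
    [0,0,0],
  ],
  roll=[1.5,1.5,1.5],
)

```text
time_s: 21.12
tool_pos: [0.4757, -0.0813, 0.085]
tool_rot: [0.0, 0.353, 0.936, -0.0]
wrist_force: [-1.4, -0.6, 6.2]
finger_gap: 0.0109
```

```bash
python3 st.py
```

```text
t 21.12 pos [ 0.4757 -0.0813  0.085 ] yyaw 48.68 zdir [ 0. -0. -1.] q6 -1.265 v6 0.311 gap 0.0109
F [-1.4  -0.63  6.16] M [-0.053  0.213  0.145] Ftool [ 0.63 -1.4  -6.16] eff6 -0.26679170317947865
```

The right screw resists from about 34°, with effort up 0.084 N m, so it is the crossed one. I stop and back it out about 47°.

>>> send_rows(
  delta_pos=[
    [0,0,0],
    [0,0,0],
    [0,0,0],
    [0,0,0],
    [0,0,0],
    [0,0,0],
    [0,0,0],
    [0,0,0],
    [0,0,0],
    [0,0,0],
  ],
  roll=[-2.5,-2.5,-2.5,-2.5,-2.5,-2.5,-2.5,-2.5,-2.5,-2.5],
)

```text
time_s: 21.95
tool_pos: [0.4757, -0.0813, 0.085]
tool_rot: [0.0, 0.14, 0.99, -0.0]
wrist_force: [-2.3, -0.9, 4.5]
finger_gap: 0.0114
```

>>> send_rows(
  delta_pos=[
    [0,0,0],
    [0,0,0],
    [0,0,0],
    [0,0,0],
    [0,0,0],
    [0,0,0],
    [0,0,0],
    [0,0,0],
    [0,0,0],
    [0,0,0],
    [0,0,0],
  ],
  roll=[-2.5,-2.5,-2.5,-2.5,-2.5,-2.5,-2.5,-2.5,-2,0,0],
)

```text
time_s: 22.87
tool_pos: [0.4757, -0.0814, 0.085]
tool_rot: [0.0, -0.05, 0.999, -0.0]
wrist_force: [-2.2, -1.1, 5.1]
finger_gap: 0.0107
```

```bash
python3 st.py
```

```text
t 22.87 pos [ 0.4757 -0.0814  0.085 ] yyaw 95.69 zdir [ 0.    -0.001 -1.   ] q6 -2.086 v6 0.005 gap 0.0107
F [-2.23 -1.14  5.1 ] M [-0.209  0.318 -0.002] Ftool [ 2.34 -0.91 -5.1 ] eff6 -0.0327182631008327
```

>>> send_rows(
  delta_pos=[
    [0,0,0],
    [0,0,0],
    [0,0,0],
    [0,0,0],
    [0,0,0],
    [0,0,0],
  ],
  roll=[0,0,0,0,0,0],
  claw=0,
)

```text
time_s: 23.37
tool_pos: [0.4755, -0.0809, 0.0845]
tool_rot: [-0.0, -0.05, 0.999, 0.0]
wrist_force: [-0.0, -0.3, -0.1]
finger_gap: 0.0821
```

>>> send_rows(
  delta_pos=[
    [0,0,-0.015],
    [0,0,-0.025],
    [0,0,-0.025],
    [0,0,-0.025],
    [0,0,0],
    [0,0,0],
    [0,0,0],
  ],
  roll=[0,0,0,0,0,0,0],
)

```text
time_s: 23.95
tool_pos: [0.4751, -0.0808, 0.174]
tool_rot: [-0.0, -0.05, 0.999, 0.0]
wrist_force: [-0.4, -0.2, 0.3]
finger_gap: 0.0854
```

```bash
python3 st.py; python3 - <<'E'
from h import *
W=cam('wrist'); cv2.imwrite('pics/w6.png',W[0]['img']); wings(W,(0,0,560,420))
E
```

```text
t 23.95 pos [ 0.4751 -0.0808  0.174 ] yyaw 95.74 zdir [-0.001  0.    -1.   ] q6 -2.086 v6 -0.001 gap 0.0854
F [-0.43 -0.22  0.31] M [ 0.029 -0.017  0.039] Ftool [ 0.45 -0.17 -0.31] eff6 0.0007027687206573319
[279.0709988  227.28399519] px; face mean [ 0.473  -0.0815  0.1049] ((474.1535339355469, -81.25372314453125), (40.75739669799805, 10.742653846740723), 5.144576072692871)
   plane rect [473.1 -81.3] [40.7 10.6] 5.2
[470.87602339 231.81637427] px; face mean [0.4621 0.0567 0.1049] ((462.6665954589844, 57.77046585083008), (41.58378601074219, 11.589164733886719), 65.1105728149414)
   plane rect [461.9  56.2] [41.9 11.4] 65.1
```

View pics/w6.png

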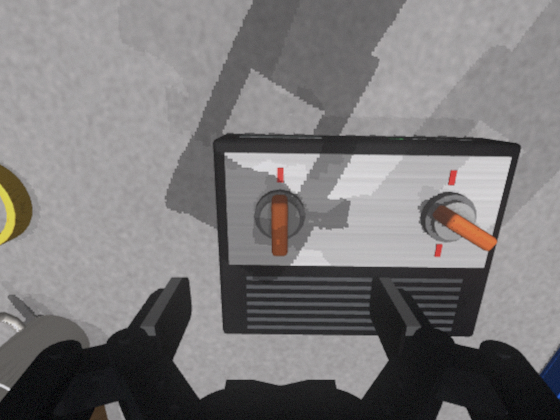

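The right wing at (280,226) is in line with its red marks (5.2° against 4.9°). The left wing is unchanged at 65°, about 9° past where it went home. The robot is clear of everything, so I hand in.

```bash
python3 -c "
from workcell import *
print(job_done())"
```

```text
the job is handed in; nothing more can be done
None
```

The left screw is tightened snug, and the right one, which is the cross-threaded one, is backed out to its start marks. I handed the job in at about 24 s, and no verdict was reported.

- **Left screw (sound):** It ran freely past the crossed range and came home at about 1.9 rad. I stopped when the torque was about 0.1 N m over free running, then let go. It wound back about 6° and stayed at about 2.09 rad, roughly 9° past home. That is about 0.06–0.08 N m, or 4–5 N, still on the thread.
- **Right screw (crossed):** It began to resist at about 0.59 rad. I stopped at about 0.08 N m over free running, well below the damage limit. I turned it back, and its wing now stands at 5.2° against 4.9° for the marks, so about 0 rad.

**Last checks:** The wrist picture showed both wings in those positions, and the left one had not moved while I worked on the right. The open gripper hung about 9 cm above its gripping height, touching nothing, and the tool never came down near the bystanders.

**Disagreements:**
- The top and wrist cameras differed by about 3 mm in x on the screw positions. I used the wrist camera's values, and side forces while gripping stayed under 6 N.
- The wrist's own torque reading scattered by about 0.03 N m. I judged resistance mainly by the last joint's effort, with the wrist torque agreeing.

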